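Latch the spice carousel, bring the tall jar to the front and hold it there

TASK

Swing the steel latch bar beside the spice carousel over and down until it lies in its catch, so that the stand is fastened; then turn the carousel until its one tall jar stands at the front, in line with the pointer on the base board. Finish with the gripper closed on the tall jar, holding the carousel still there: do not let go at the end. Leave the other things on the table where they are.

Things in the scene. Friction and masses are not known exactly. Their poses are not given: they have to be found in the camera images.
- stand: Fixed wooden stand of the spice carousel. Origin on the table top, exactly below the turntable's axis; z up; -x is its front, roughly towards the robot (up to 0.25 rad off). Base board: x -135 to 135 mm, y -135 to 210, 18 mm thick. Beside it at y 230 to 280 a rail 240 mm long (x), 42 mm high, carries the latch. Apart from turntable, jars and latch bar nothing on it is over 58 mm high.
- pointer (a point): Top centre of the diamond-shaped wooden pointer, 31 mm corner to corner, at the middle of the board's front edge: 130 mm in front of the turntable's axis, 28 mm above the table.
- catch (a point): Middle of the top of the latch's steel catch, a U-shaped cradle 26 mm long (y) and 36 mm wide, at x 0, y 183 mm in the stand's frame, 53 mm above the table. Its cheeks end level with the top of the closed bar.
- latch (a joint): Flat steel latch bar, 92 mm long, 22 wide, 6 thick. Hinge line along the stand's x, at x 0, y 255 mm, 50 mm above the table. 0 = lying level towards the carousel (stand's -y) in its catch, against a stop; pi/2 = upright; more = leaning away from the carousel; limit 2.2. Starts between 1.2 and 1.9. Stiff: stays where it is left; about 1 N at its tip moves it.
- latch_tip (a point): Middle of the latch bar's free end, 92 mm from the hinge line.
- turntable (a joint): Turntable angle about the stand's z, anticlockwise from above. 0 or any multiple of 2 pi = tall jar at the front (stand's -x). Starts at least 1 rad from there; turns both ways without end, under 1 N at the jars. Wooden disc, 230 mm across, top 48 mm above the table; five jars fixed in it, 72 degrees apart, 85 mm from its axis. Short jars: 50 mm wide, up to 133 mm above the table, the centre post to 141 mm.
- jar_grip (a point): Grip point on the axis of the one tall jar, 25 mm below its top, 173 mm above the table. The jar is round, 42 mm across all the way up, 150 mm high (its top 198 mm above the table), amber glass with a steel lid of the same diameter, fixed upright in the turntable 85 mm from its axis. The -x axis points outwards from the turntable's axis.
- mug: Bystander, to be left alone: white mug, 76 mm across, 85 mm high. Origin at its underside.
- tin: Bystander, to be left alone: food tin, 60 mm across, 100 mm high. Origin at its underside.
- potato1: Bystander, to be left alone: potato, 84 mm long, 56 mm thick. Origin at its underside.
- potato2: Bystander, to be left alone: potato, 72 mm long, 56 mm thick. Origin at its underside.
- shaker: Bystander, to be left alone: small pepper shaker, 40 mm across, 70 mm high, standing on the stand's base board beside the catch. Origin at its underside.
- bowl: Bystander, to be left alone: steel bowl, 150 mm across, 60 mm high. Origin at its underside.

How it is judged:
By the outcome, as a careful person would: the job done as asked, in the order asked, and still so for the second after the job is handed in, while the arm keeps its last pose, push and grip.
It also fails if it takes over 61 s, if anything falls off the work surface, if the arm or the gripper's body presses on something with over 40 N, if the wrist force passes 120 N, or if a joint passes its speed limit or range.

ROBOT

A 6-joint arm with a two-finger parallel gripper is mounted at the origin on the work surface. World frame = base frame: x ahead of the robot, y to its left, z up, the work surface at z = 0. Lengths are in m, angles in degrees, forces in N, time in s.
With the tool pointing down it reaches from about 0.35 to 0.875 m from the base axis. Payload 4.2 kg.
Tool frame: the origin (TCP) lies midway between the tips of the shut fingers; the grasp point (between the pads) lies 19 mm behind it; z points along the fingers, y is the line along which they close (so a half turn about z gives the same grasp; the last joint's range is limited). The gripper opens to 87 mm and grips with 3 to 60 N. Pads are 19 mm wide; open, the fingers measure 117 mm over their backs; the gripper's body (75 mm by 190 mm) begins 51 mm behind the grasp point.
Start: joints at [87.582, 22.042, 0.453, 0, -68.411, -14.817], TCP at [0.185, 0.597, 0.223] pointing down, gripper open.
Joint ranges: [-179.83, 179.83], [-69.29, 118.12], [-61.27, 80.66], [-181.25, 117.63], [-171.15, -9.14], [-177.46, 177.46]. Speed limits (degrees/s): [159.86, 159.86, 180, 180, 180, 180].

INTERFACE

Orientations are given as [roll, pitch, yaw] about the fixed x, y, z axes, in that order (R = Rz(yaw) Ry(pitch) Rx(roll)).
In Python, from workcell import env gives the robot as it stands. The module is installed in compiled form; this text tells all that it offers. Calls block until the motion is done:
- env.goto(position, orientation): joint-space move of the TCP to a pose.
- env.move_straight(position, rotation=None, rate=0.15, force_limit=None): straight line of the TCP; rotation=None keeps the orientation; rate is the mean speed in m/s. With force_limit (N) it stops when the force on the tool has changed by that much, and returns True; else False.
- env.set_joints(angles): joint-space move.
- env.gripper_to(opening, grasp_force=None): opening from 0.0 (shut) to 1.0 (fully open); grasp_force is the grip in N (None keeps the last); returns when the fingers have stopped.
- env.dwell(seconds).
- env.inverse_kinematics(position, orientation): joint angles nearest the present ones, or None.
- env.read_state(): the state.
- env.grab_frame(name): name is "scene" or "side" or "wrist"; returns a dict with "image" (420x560x3 uint8, blue, green, red), "fx", "fy", "cx", "cy" (pixels), "position" and "orientation" of the camera in the world. Camera axes: x right, y up, looking along -z (the intrinsics and any distortion apply to the point x, -y, -z); pixel columns grow to the right and rows downward; lengths in m; the calibration is good to about 2 mm. A picture is of the moment at which its call begins. There is no depth.
A pose or a line that the arm cannot do raises env.Unreachable and nothing moves.
- env.close_job(): hands the job in; it is judged then, once.
Trained networks look in a picture, given as the dict that the camera call returned (one of the last four; its "shot" number tells which), for a name from the list of things; names that differ only in an ending like _2 or _b are one class to them, and where a whole thing is asked for, a point or a joint stands for the part that bears it (a point fixed in the world has none). Each returns a list of dicts, best first, with "score" (0 to 1); they miss things now and then, are a little off and sometimes report something else, mostly with a low value. They report only what shows in the picture. A call takes as long as a camera call.
- env.search_frame(picture, thing): "xyz" ([x, y, z] in m, in world coordinates, good to about 4 mm: the middle of the surface that is visible of it).
- env.trace(picture, thing): "mask" (420x560 bool, what is visible of it).
The state is a dict: "clock": time; "joint_positions": joint angles; "qvel": joint speeds; "joint_torque": joint torques, N m; "position": TCP position; "tool_rot": TCP orientation; "force": force on the tool from outside, world axes, zero at the start; "wrist_torque": the same for the moment, N m; "opening": opening from 0.0 (shut) to 1.0 (fully open); "finger_force": force on a finger pad.
Only numpy, scipy, OpenCV 4.12 (cv2) and the standard library are available. Lean on these libraries where they do the work, as an engineer would, in place of code of your own. Each camera call takes 0.05 s, during which the arm holds its last target. There are 200 camera calls.

## Working session

There is one attempt and no reset: what is moved stays moved. The work goes in short steps, each a Python script; the robot and the scene stay as the last script left them, time stands still between calls to the robot, and variables do not carry over. Pictures are saved under pics/ and viewed, at most 10 in all, crops included, and the job is handed in when it is done.

```bash
mkdir -p pics; python3 - <<'E'
from workcell import env
import cv2,numpy as np
s=env.read_state();print(s['clock'],s['position'],s['tool_rot'],s['opening'])
ims=[]
for c in ["scene","side"]:
    p=env.grab_frame(c);ims.append(p["image"]);print(c,p["position"],p["orientation"],p["fx"],p["cx"],p["cy"],p.keys())
    cv2.imwrite(f"pics/{c}0.png",p["image"])
    for t in ["stand","pointer","catch","latch","latch_tip","jar_grip","turntable","shaker","mug","tin","potato1","bowl"]:
        print(t,[(np.round(d["xyz"],3).tolist(),round(d["score"],2)) for d in env.search_frame(p,t)[:3]])
E
```

```text
0.0 [0.18496289 0.59636431 0.22145273] [ 1.79873631e+02 -4.01272451e-03 -1.72448562e+01] 1.0021051310700202
scene [ 1.19292946 -0.25037588  1.09527301] [32.39287143  0.7601663  72.01292702] 472.2056054978191 276.8298954065205 213.2661182707524 dict_keys(['image', 'fx', 'fy', 'cx', 'cy', 'position', 'orientation', 'shot'])
stand [([0.588, 0.028, 0.042], 0.88), ([0.591, 0.243, 0.097], 0.4)]
pointer [([0.586, 0.031, 0.041], 0.58)]
catch [([0.594, 0.028, 0.041], 0.66), ([0.55, -0.017, 0.07], 0.44)]
latch [([0.591, 0.244, 0.094], 0.73)]
latch_tip [([0.597, 0.243, 0.096], 0.44)]
jar_grip [([0.55, -0.011, 0.063], 0.55)]
turntable [([0.552, -0.014, 0.067], 0.83), ([0.585, 0.03, 0.044], 0.5), ([0.747, 0.108, 0.048], 0.28)]
shaker [([0.741, -0.117, 0.093], 0.73)]
mug [([0.752, 0.104, 0.047], 0.69)]
tin [([0.737, -0.112, 0.093], 0.89), ([0.551, -0.008, 0.062], 0.53)]
potato1 [([0.584, -0.185, 0.048], 0.91), ([0.479, -0.167, 0.048], 0.58)]
bowl [([0.628, -0.417, 0.025], 0.81)]
side [0.41180037 0.57003755 0.52474971] [  59.61954129    0.65985788 -164.31838226] 382.1467175978764 279.93840898165405 209.32465284840177 dict_keys(['image', 'fx', 'fy', 'cx', 'cy', 'position', 'orientation', 'shot'])
stand [([0.542, 0.114, 0.042], 0.65), ([0.592, 0.25, 0.101], 0.58)]
pointer [([0.54, 0.114, 0.041], 0.63), ([0.591, 0.253, 0.106], 0.45)]
catch [([0.544, 0.113, 0.042], 0.74)]
latch [([0.593, 0.249, 0.101], 0.93)]
latch_tip [([0.593, 0.254, 0.104], 0.93)]
jar_grip [([0.523, 0.03, 0.085], 0.85)]
turntable [([0.529, 0.029, 0.081], 0.92), ([0.745, 0.132, 0.056], 0.22)]
shaker [([0.677, 0.159, 0.059], 0.71)]
mug [([0.749, 0.13, 0.059], 0.88), ([0.539, 0.111, 0.04], 0.41)]
tin [([0.714, -0.084, 0.071], 0.73), ([0.442, -0.148, 0.046], 0.72)]
potato1 [([0.562, -0.17, 0.046], 0.77), ([0.442, -0.15, 0.046], 0.58)]
bowl [([0.642, -0.446, 0.041], 0.66)]
```

View pics/scene0.png

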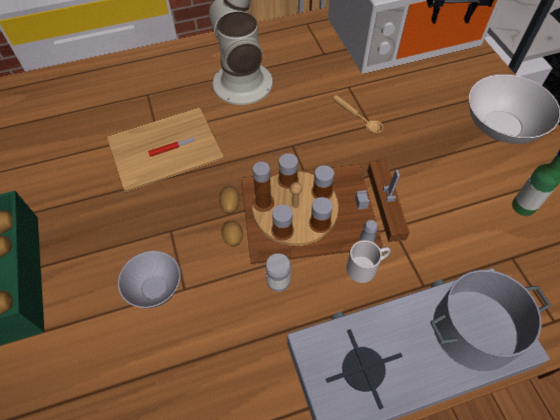

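View pics/side0.png

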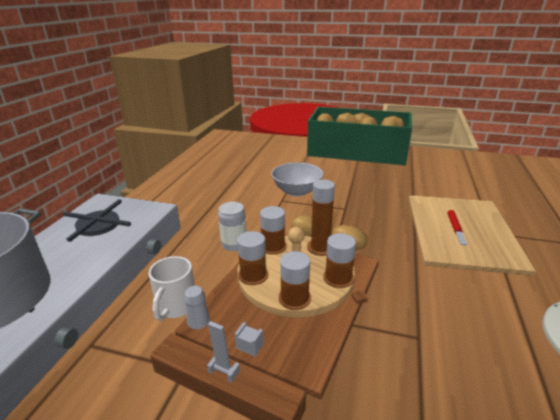

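Scene view: tall jar at (262,185), latch upright at (392,190), catch at (362,199), shaker (370,230) and mug beside it. Side view: tall jar (322,215), latch (218,345), catch (249,338). The networks agree on the latch and the bystanders. I'll fit the stand model to the picked features.

```bash
cat > h.py <<'E'
import numpy as np,cv2
from scipy.spatial.transform import Rotation as R
def proj(p,X):
    c=(np.atleast_2d(X)-p["position"])@R.from_euler('xyz',p["orientation"],degrees=True).as_matrix()
    return np.c_[p["cx"]+p["fx"]*c[:,0]/-c[:,2],p["cy"]-p["fy"]*c[:,1]/-c[:,2]]
def world(q,X):
    X=np.atleast_2d(X);c,s=np.cos(q[2]),np.sin(q[2])
    return np.c_[q[0]+c*X[:,0]-s*X[:,1],q[1]+s*X[:,0]+c*X[:,1],X[:,2]]
def jars(th):
    return [[.085*np.cos(a),.085*np.sin(a),z] for a,z in zip(np.pi+th+np.arange(5)*2*np.pi/5,[.198]+[.133]*4)]
def tip(l,r=.092): return [[0,.255-r*np.cos(l),.05+r*np.sin(l)]]
def model(q): # x y yaw theta latch
    return world(q,jars(q[3])+[[0,0,.141],[0,.183,.053]]+tip(q[4])+[[-.135,-.135,.018],[-.135,.21,.018],[.135,.21,.018],[.135,-.135,.018],[-.12,.28,.042],[.12,.28,.042],[-.13,0,.028]])
E
cat > fit.py <<'E'
from h import *; from workcell import env; from scipy.optimize import least_squares
S=env.grab_frame("scene");D=env.grab_frame("side");N=np.nan
# order of jars resolved by nearest; tall, 4 short, post, catch, tip
sc=np.array([[262,167],[288,158],[324,170],[322,202],[283,208]]);sd=np.array([[323,184],[272,211],[341,240],[295,257],[252,237]])
o=[(S,sc,[296,184],[362,193],[394,171]),(D,sd,[296,229],[250,332],[217,324])]
def res(q):
    P=model(q);r=[]
    for p,j,a,b,c in o:
        u=proj(p,P)
        r+=[u[0]-j[0]]+[min((u[k]-m for m in j[1:]),key=np.linalg.norm) for k in range(1,5)]
        r+=[u[5]-a,u[6]-b,u[7]-c]
    return np.concatenate(r)
b=min((least_squares(res,[.6,.0,y0,t0,1.6],loss='soft_l1') for y0 in(-.2,0,.2) for t0 in np.arange(-3,3.1,.5)),key=lambda r:r.cost)
print(b.x,b.cost);print(np.round(b.fun.reshape(2,8,2),1).tolist())
np.save("q.npy",b.x)
out=[]
for p,(x0,y0) in((S,(225,145)),(D,(145,170))):
    im=cv2.resize(p["image"][y0:y0+240,x0:x0+200] if p is S else p["image"][y0:y0+240,x0:x0+250],None,fx=1.6 if 0 else 1.7,fy=1.7,interpolation=cv2.INTER_CUBIC)
    for u in proj(p,model(b.x)): cv2.circle(im,tuple(int(v) for v in(u-[x0,y0])*1.7+.5),2,(0,255,0),-1)
    out.append(im)
cv2.imwrite("pics/fit.png",np.hstack(out))
E
python3 fit.py
```

```text
[ 0.54545238 -0.0031897  -0.17481446  1.33560537  1.58885689] 16.265814704207774
[[[-0.8, 0.3], [-0.4, 3.9], [0.6, 2.2], [0.3, 1.7], [0.2, 1.7], [0.0, -0.3], [1.0, 1.9], [2.5, 0.3]], [[0.8, -0.7], [0.3, 0.6], [-0.7, 1.3], [0.7, 2.7], [0.9, 0.3], [0.7, -1.5], [-0.2, -0.2], [1.5, 0.0]]]
```

View pics/fit.png

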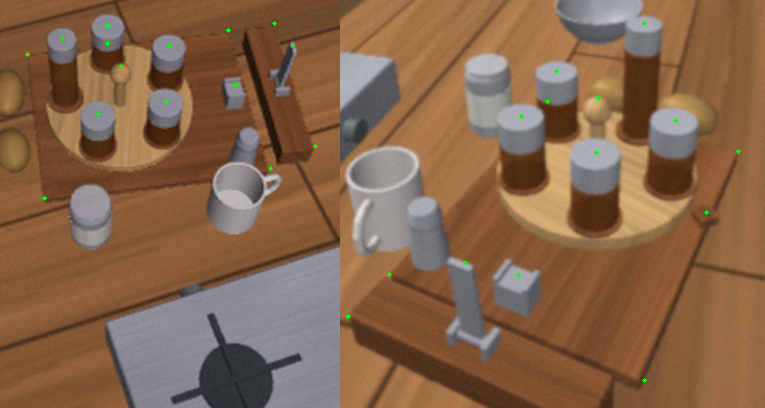

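The fit is within about 2–3 px. Next I'll close the latch with the shut fingers.

```bash
cat > latch.py <<'E'
from h import *; from workcell import env
q=np.load("q.npy"); psi=np.degrees(q[2])
def P(l,r=.06,t=.003):
    return world(q,[0,.255-r*np.cos(l)+t*np.sin(l)+.0095,.05+r*np.sin(l)+t*np.cos(l)])[0]
cand=[]
for y in(psi-90,psi+90):
    k=env.inverse_kinematics(P(1.6,t=.04),[180,0,y]);print(y,k)
    if k is not None:cand.append((abs(np.array(k)-env.read_state()['joint_positions']).max(),y))
yaw=min(cand)[1];rot=[180,0,yaw]
env.gripper_to(0)
env.goto(P(1.6,t=.045)+[0,0,.1],rot)
env.move_straight(P(1.6,t=.045),rot,rate=.15)
for l in np.arange(1.6,.25,-.15): 
    env.move_straight(P(l),rate=.1)
    s=env.read_state();print(round(l,2),np.round(s['position']-P(l),3),np.round(s['force'],1))
print(env.move_straight(P(0.)-[0,0,.006],rate=.05,force_limit=15))
s=env.read_state();print(s['clock'],s['position'],np.round(s['force'],1))
env.move_straight(s['position']+[0,0,.17],rate=.25)
p=env.grab_frame("side");cv2.imwrite("pics/latch.png",cv2.resize(p["image"][190:400,140:420],None,fx=2,fy=2))
w=env.grab_frame("wrist");cv2.imwrite("pics/w1.png",w["image"])
print([(d['xyz'],d['score']) for d in env.search_frame(p,"latch")],proj(p,world(q,tip(0))),proj(w,world(q,tip(0)+[[-.13,0,.028]])))
E
python3 latch.py
```

```text
-100.016130967013 [ 40.31066873  31.40624067  -1.22872812   0.         -57.36503121
 -50.3267997 ]
79.983869032987 [ 40.31066873  31.40624067  -1.22872812   0.         -57.36503121
 129.6732003 ]
1.6 [ 0.    -0.001  0.   ] [-0.6 -0.1 -0.2]
1.45 [-0. -0. -0.] [-0.3 -1.1  0.5]
1.3 [-0.    -0.001 -0.   ] [-0.1 -0.1  0.1]
1.15 [-0.    -0.001 -0.   ] [-0.7  0.1 -0.9]
1.0 [-0.    -0.001 -0.   ] [1.1 0.2 0.4]
0.85 [-0.    -0.001 -0.001] [ 0.1 -0.4  0.1]
0.7 [-0.    -0.001 -0.   ] [ 0.2 -0.2  0. ]
0.55 [-0.    -0.    -0.001] [-0.2  0.   0.4]
0.4 [-0. -0. -0.] [ 0.6 -0.1 -0.9]
0.25 [-0. -0. -0.] [-0.2 -0.1  0.2]
True
8.775 [0.58222424 0.19949303 0.05337335] [-1.8 -0.1  9.5]
[([0.5827, 0.2118, 0.05], 0.89)] [[255.96655914 324.33900521]] [[284.37601999 147.2537184 ]
 [431.64699427 -42.05067975]]
```

View pics/latch.png

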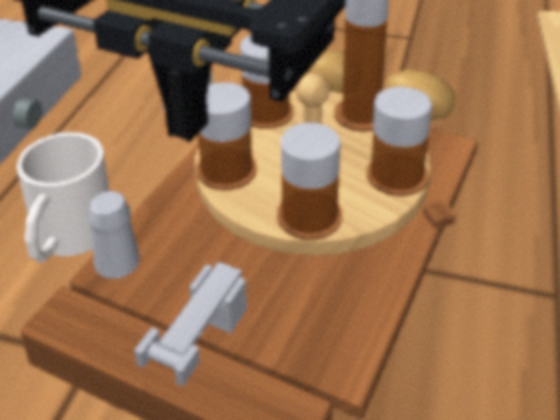

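View pics/w1.png

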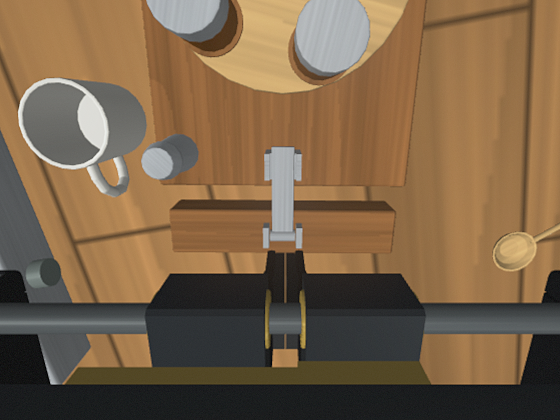

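The latch lies in its catch: the bar's tip is at about (284,147) in the wrist image, exactly where the model puts it. Next I'll hover over the tall jar and check the jar and pointer positions with the wrist camera.

```bash
python3 - <<'E'
from h import *; from workcell import env
q=np.load("q.npy"); psi=np.degrees(q[2])
j=world(q,jars(q[3]))[0]; print(j)
rot=[180,0,psi-180+np.degrees(q[3])]
s=env.read_state(); env.move_straight(s['position']+[0,0,.08],rate=.25)
env.gripper_to(1.0)
env.goto([j[0],j[1],.31],rot)
w=env.grab_frame("wrist"); u=proj(w,np.r_[model(q)[:7],model(q)[-1:]])
print(np.round(u,0).tolist(),env.read_state()['clock'],env.read_state()['joint_positions'])
print([(np.round(d['xyz'],4),d['score']) for d in env.search_frame(w,"jar_grip")])
im=w["image"].copy()
for a in u:
    if abs(a).max()<2000: cv2.circle(im,tuple(int(v) for v in a),3,(0,255,0),-1)
cv2.imwrite("pics/w2.png",im)
E
```

```text
[ 0.51157016 -0.08114479  0.198     ]
[[285.0, 206.0], [209.0, 240.0], [242.0, 317.0], [328.0, 317.0], [360.0, 241.0], [285.0, 266.0], [314.0, 348.0], [378.0, 208.0]] 12.9 [ 9.04823426e+00  8.56779386e+00 -5.55923387e+00 -9.31956884e-03
 -7.58805687e+01 -3.24546556e+01]
[(array([ 0.5331, -0.0265,  0.0495]), 0.91)]
```

View pics/w2.png

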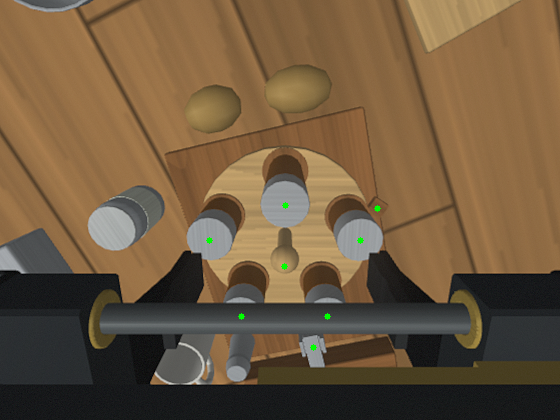

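The overlay agrees to within a few pixels: jar at (285,205), pointer at (377,206), post at (285,262). Now grasp and turn.

```bash
cat > turn.py <<'E'
from h import *; from workcell import env
q=np.load("q.npy"); psi=np.degrees(q[2])
def pose(th): 
    j=world(q,jars(th))[0]; return [j[0],j[1],.154],[180,0,psi-180+np.degrees(th)]
def show(t):
    s=env.read_state();print(t,round(s['clock'],2),np.round(s['position'],4),np.round(s['force'],1),np.round(s['wrist_torque'],2),round(s['opening'],3),round(s['finger_force'],1))
E
python3 - <<'E'
from turn import *
print(env.move_straight(pose(q[3])[0],rate=.1,force_limit=15));show('down')
env.gripper_to(0.0,grasp_force=12);show('grip')
n=8
for th in np.linspace(q[3],0,n+1)[1:]:
    env.move_straight(*pose(th),rate=.06); show(round(th,2))
ims=[]
for c in("wrist","side"):
    w=env.grab_frame(c); q[3]=0;q[4]=0
    u=proj(w,np.r_[model(q)[:7],model(q)[-1:]]); im=w["image"].copy()
    for a in u:
        if abs(a).max()<2000: cv2.circle(im,tuple(int(v) for v in a),2,(0,255,0),-1)
    ims.append(im if c=="wrist" else cv2.resize(im[170:380,150:430],(560,420)))
cv2.imwrite("pics/end.png",cv2.resize(np.vstack(ims),(400*1,600)))
for i,m in enumerate(ims):cv2.imwrite(f"pics/end{i}.png",m)
E
```

```text
False
down 14.66 [ 0.512  -0.0811  0.1546] [-0.5  0.5  0.2] [ 0.09 -0.09 -0.01] 1.003 0.0
grip 15.47 [ 0.5117 -0.0812  0.154 ] [ 0.3 -0.3 -0.5] [-0.07 -0.19 -0.1 ] 0.479 12.0
1.17 15.86 [ 0.4993 -0.0745  0.154 ] [ 0.8 -1.  -0.6] [ 0.05 -0.31 -0.1 ] 0.48 12.0
1.0 16.24 [ 0.4883 -0.0658  0.154 ] [ 0.8  0.1 -0.5] [ 0.17 -0.42 -0.07] 0.48 12.0
0.83 16.62 [ 0.4788 -0.0554  0.154 ] [ 2.2  1.1 -2. ] [ 0.33 -0.59 -0.1 ] 0.478 12.0
0.67 17.01 [ 0.4712 -0.0435  0.154 ] [ 1.9  2.  -2.8] [ 0.36 -0.83 -0.08] 0.48 12.0
0.5 17.39 [ 0.4657 -0.0305  0.154 ] [ 5.   0.2 -4. ] [ 0.34 -1.39 -0.08] 0.479 12.0
0.33 17.77 [ 0.4624 -0.0168  0.154 ] [ 5.1  0.5 -4. ] [ 0.26 -1.56 -0.05] 0.482 12.0
0.17 18.16 [ 0.4615 -0.0028  0.1541] [ 5.4 -0.1 -4.2] [-0.06 -1.73 -0.09] 0.48 12.0
0.0 18.54 [0.4628 0.0111 0.1541] [ 5.1 -1.2 -4.5] [-0.3  -1.77 -0.09] 0.48 12.0
```

View pics/end0.png

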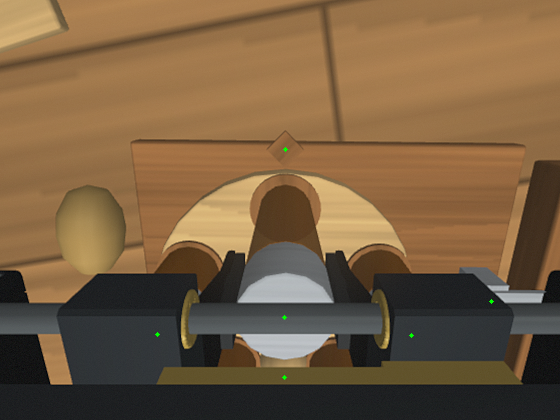

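View pics/end1.png

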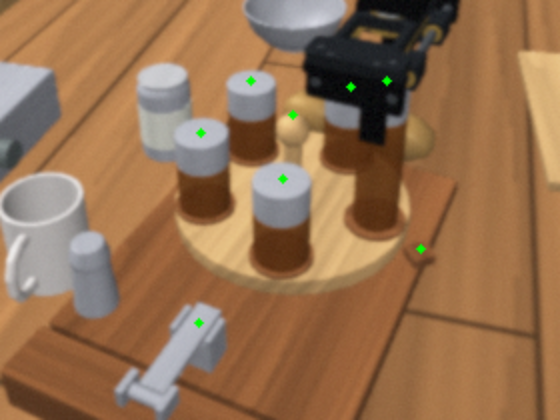

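The tall jar (column 285) is in line with the pointer at (285,149). The short-jar lids match the model, the latch is still closed and the bystanders haven't moved. Handing in.

```bash
python3 - <<'E'
from turn import *
env.dwell(.5);show('end');print(env.close_job())
E
```

```text
end 19.14 [0.4629 0.0111 0.1541] [ 6.4 -0.9 -5.8] [-0.24 -1.76 -0.03] 0.475 12.0
the job is handed in; nothing more can be done
None
```

I handed the job in at 19 s: the latch bar lies in its catch, and the tall jar stands at the front in line with the pointer, still held by the gripper at 12 N; no verdict came back.

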